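# Home the attenuator lever, set it to the third click, re-zero

## Task

The lever on top of the white detector attenuator has been left on an unknown click: push it with a fingertip to its home stop, at the end of the slot away from the round push button, then push it back the other way, counting the clicks by feel, and leave it resting in the third one without ever going past it. Then press the round push button fully down and let it come up again. Only push: do not pinch the lever, and do not turn the bar knob or shift the things standing about.

Things in the scene. Friction and masses are not known exactly. Their poses are not given: they have to be found in the camera images.
- attenuator: white box fixed to the bench, 150 mm (its x) by 240 mm (its y) by 75 mm high; origin at the centre of its underside, z up, x away from its display face, y along the lever's slot from the home end towards the button's end. On its flat top (z = 75 mm): the lever's slot 30 mm on the -x side of the middle, the lever's centre at y = -85 mm when home; the round button at x = -35, y = 75 mm; the bar knob (46 mm high) at x = 38, y = 75 mm; a vial and a tin stand on its +x half
- lever_top (a point): middle of the top of the lever's grip, a black upright block 13 mm along the slot, 20 mm across it, its top 28.5 mm above the box's top. It slides along the box's y only; pressing opposite faces of it at once counts as pinching
- lever (a joint): m along the slot: 0 = home stop, grows towards the button's end, far stop 0.070. A sprung ball gives six resting places 14 mm apart: home 0, first click 0.014, second 0.028, third 0.042, then 0.056, 0.070. Leaving one takes about 6 N (12 N when brisk); just past half-way the resistance drops and the lever snaps ahead into the next by itself. Starts in click 1 or 2
- zero_top (a point): centre of the top of the round black push button, 28 mm across, in a round grey collar 44 mm across; at rest it stands 22 mm above the box's top, the collar 12 mm. It is pressed straight down
- zero (a joint): button travel in m: 0 up, 0.006 fully down (about 5 N); it springs back up
- range_knob (a joint): angle in rad of the black bar knob behind the button (36 mm across); it starts at 0 and is to be left alone
- vial: amber vial with black cap, 22 mm across, 34 mm high, standing loose on the box; origin at its foot
- tin: flat aluminium tin, 40 mm across, 18 mm high, loose on the box; origin under its centre
- beaker: glass beaker, 68 mm across, 85 mm high, on the bench to the box's +y side; origin under its centre
- solvent: amber bottle with white cap, 68 mm across, 150 mm high, behind the box (+x); origin under its centre
- jar: white jar, 56 mm across, 60 mm high, on the box's -y side; origin under its centre
- driver: screwdriver with black handle, 170 mm long, lying in front of the box (-x side)
- spanner: steel spanner, 140 mm long, lying behind the box (+x side)

How it is judged:
By the outcome, as a careful person would: the job done as asked, in the order asked, and still so for the second after the job is handed in, with the robot touching nothing.
It also fails if it takes over 72 s, if anything falls off the work surface, if the arm or the gripper's body presses on something with over 40 N, if the wrist force passes 120 N, or if a joint passes its speed limit or range.

## Robot

A 6-joint arm with a two-finger parallel gripper is mounted at the origin on the work surface. World frame = base frame: x ahead of the robot, y to its left, z up, the work surface at z = 0. Lengths are in m, angles in rad, forces in N, time in s.
With the tool pointing down it reaches from about 0.425 to 0.95 m from the base axis. Payload 3.5 kg.
Tool frame: the origin (TCP) lies at the very end of the fingers, on their centre line; the grasp point (between the pads) lies 19 mm behind it (tcp_to_grasp is the distance from the TCP to the grasp point, in m); z points along the fingers, y is the direction in which the jaws open and shut (so a half turn about z gives the same grasp; the last joint's range is limited). The gripper opens to 85 mm and grips with 20 to 120 N. Pads are 22 mm wide; open, the fingers measure 114 mm over their backs; the gripper's body (76 mm by 85 mm) begins 54 mm behind the grasp point. The pads swing forward as they close: fully open they stand 13 mm farther back than shut.
Start: joints at [0.98, 0.286, 1.577, -0, 1.279, -0.15], TCP at [0.288, 0.61, 0.231] pointing down, gripper open.
Joint ranges: [-2.77, 2.77], [-0.9, 2.22], [0.21, 2.48], [-1.53, 4.67], [0.24, 2.81], [-2.84, 2.84]. Speed limits (rad/s): [2.79, 2.79, 3.14, 3.14, 3.14, 3.14].

## Interface

Orientations are given as a unit quaternion [x, y, z, w].
In Python, from plant import * gives the robot as it stands. The module is installed in compiled form; this text tells all that it offers.
- The arm moves only by the tool arm_command, never from a script. Its argument "steps" is a list of rows, each a list of 3 entries, a list of its own where there are three numbers: the turn, a rotation vector about the tool's x, y, z in rad, then the shift along the tool's x, y, z in m, then the gripper command: -1 is shut, 1 is fully open, values between are in proportion. A call has 1 to 12 rows; each row is the pose to reach, as a shift and turn from the pose measured when the call began, along the tool's axes at that moment; what a row does not reach only later rows make up. A row lasts 1/8 s, in which the tool goes at most 62.5 mm and 10.7 degrees, less where a joint would pass 70% of its speed; a pose out of reach is approached as far as the arm can. A call with a gripper value outside its range is refused whole. The fingers move at their own pace and stop on an object; "force" is the grip in N (left out, the last holds). Time passes only in rows, so rows that repeat a pose let the fingers close. It gives the time, the measured TCP pose, the force and the opening at its end, in the units of the state.
- get_state(): the state, without advancing time (a new reading comes with each control period).
- read_camera(name): name is "scene" or "side" or "wrist"; returns a dict with "frame" (480x640x3 uint8, red, green, blue), "vfov" (degrees; the focal length in pixels is half the picture's height over the tangent of half this angle, whatever the lens; pixels are square), "cx", "cy" (the principal point, pixels), "dist" ([k1, k2, p1, p2, k3] as OpenCV has them; the pictures are not rectified), "position" and "rotation" of the camera in the world; the wrist camera has in their place "mount" (4x4, takes a point from camera to tool coordinates, whose origin is the TCP and whose axes are the flange's). Camera axes: x right, y up, looking along -z (the intrinsics and any distortion apply to the point x, -y, -z); pixel columns grow to the right and rows downward; lengths in m; the calibration is good to about 2 mm. A picture is of the moment at which its call begins: read the wrist's pose just before it. There is no depth.
- sign_off(): hands the job in, once; it reports no verdict.
The state is a dict: "time": time; "qpos": joint angles; "dq": joint speeds; "joint_efforts": joint torques, N m; "eef_pos": TCP position; "tcp_rot": TCP orientation; "contact_force": force on the tool from outside, world axes, zero at the start; "wrist_torque": the same for the moment, N m; "opening": opening from 0.0 (shut) to 1.0 (fully open).
Only numpy, scipy, OpenCV 4.12 (cv2) and the standard library are available. Lean on these libraries where they do the work, as an engineer would, in place of code of your own. Each camera call takes 0.05 s, during which the arm holds its last target.

## Working session

There is one attempt and no reset: what is moved stays moved. The work goes in short steps, Python scripts to look and compute and a tool call to move; the robot and the scene stay as the last step left them, time stands still between calls to the robot, and variables do not carry over. Pictures are saved under pics/ and viewed, and the job is handed in when it is done.

Besides the shell and the picture viewer there is one more tool, called after "Call:" as name(argument=value, ...) on one line, values as JSON. arm_command: Moves the arm, as the interface text tells. Its arguments: {"type":"object","properties":{"steps":{"type":"array"},"force":{"type":"number"}},"required":["steps"]}

```bash
mkdir -p pics; ls; python3 - <<'E'
from plant import *
import cv2
s=get_state()
for k,v in s.items(): print(k,v)
for n in ["scene","side","wrist"]:
    c=read_camera(n)
    cv2.imwrite(f"pics/{n}0.png",c["frame"][:,:,::-1])
    print(n,{k:v for k,v in c.items() if k!="frame"})
E
```

```text
pics
time 0.0
qpos [ 9.79983712e-01  2.87195714e-01  1.57815843e+00 -8.71233803e-06
  1.27857356e+00 -1.49981277e-01]
dq [-8.54382026e-04 -1.00646731e-03 -2.20811204e-03  8.57453642e-04
 -4.80718672e-04 -5.62803254e-05]
joint_efforts [ 2.19446069e-04 -4.05998719e+01 -2.92616343e+01 -1.56220462e-04
  5.93859804e-03  5.33578216e-06]
eef_pos [0.28761819 0.60994517 0.22993718]
tcp_rot [ 2.18633876e-01  9.75806264e-01 -1.08985596e-03 -4.18739358e-04]
contact_force [ 0.13617795 -0.44254649  1.37948193]
wrist_torque [ 0.02140611 -0.00080871 -0.06472652]
opening 1.00001919296355
scene {'vfov': 48.36573218262258, 'cx': 316.3319803786584, 'cy': 248.88308347899985, 'dist': array([-0.00131948,  0.        ,  0.        ,  0.        ,  0.        ]), 'position': array([1.20164636, 0.37235631, 0.83971466]), 'rotation': array([0.18693509, 0.30977612, 0.7914057 , 0.49271802])}
side {'vfov': 47.188533628902746, 'cx': 319.0034372720548, 'cy': 244.56917701263114, 'dist': array([0.00774171, 0.        , 0.        , 0.        , 0.        ]), 'position': array([ 0.32073947, -0.66854051,  0.5897106 ]), 'rotation': array([ 0.47096995, -0.08103506, -0.15916206,  0.86387966])}
wrist {'vfov': 66.33640742359923, 'cx': 323.04552859669343, 'cy': 233.84106520094008, 'dist': array([-0.04997816,  0.        ,  0.        ,  0.        ,  0.        ]), 'mount': array([[ 2.69158383e-04,  9.59419910e-01,  2.81981141e-01,
         7.02215535e-02],
       [ 9.99999916e-01, -3.45365546e-04,  2.20554537e-04,
        -1.06117948e-03],
       [ 3.08990985e-04,  2.81981058e-01, -9.59419923e-01,
        -1.41585120e-01],
       [ 0.00000000e+00,  0.00000000e+00,  0.00000000e+00,
         1.00000000e+00]])}
```

View pics/scene0.png

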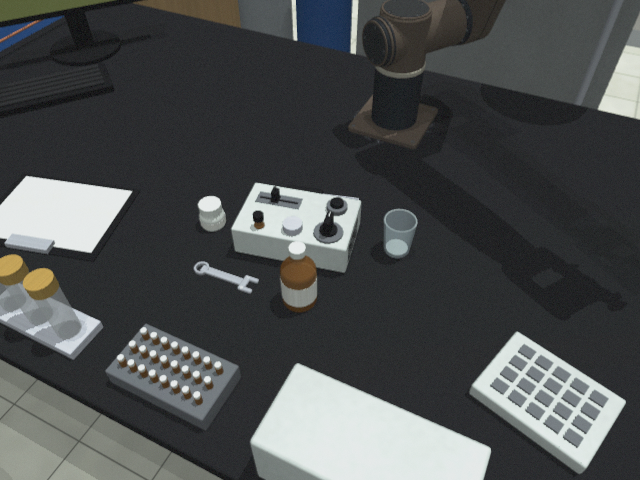

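View pics/side0.png

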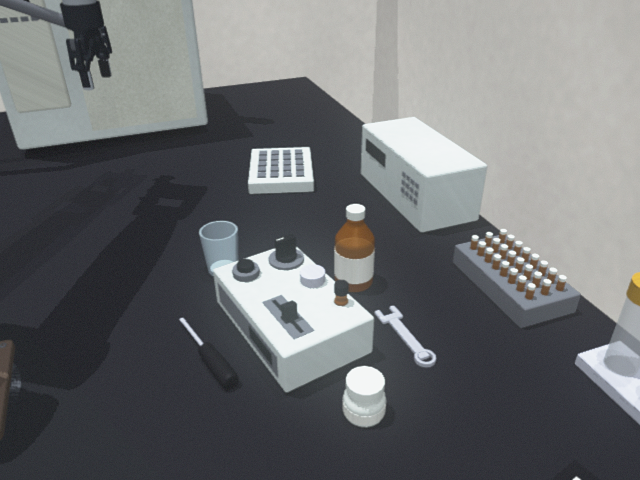

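View pics/wrist0.png

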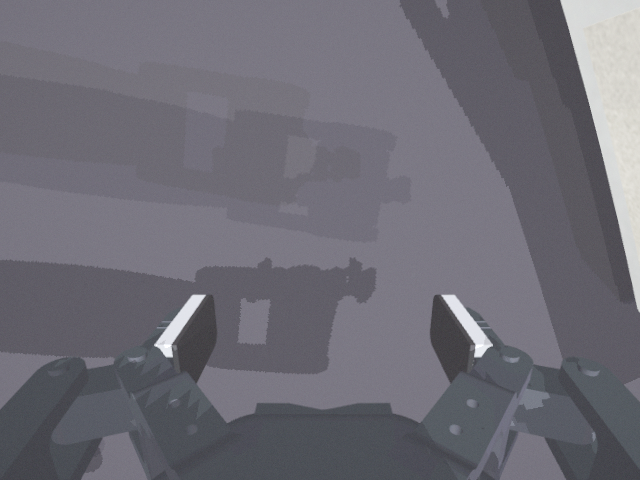

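The scene view shows the box around (298,225), with the lever at about (276,195) and the button at about (337,205). The side view shows the lever at about (289,308) and the button at about (246,267). I'll enlarge both.

```bash
cat > h.py <<'E'
import numpy as np, cv2
from scipy.spatial.transform import Rotation as R
def K(c):
    f=240/np.tan(np.radians(c["vfov"]/2)); return np.array([[f,0,c["cx"]],[0,f,c["cy"]],[0,0,1.]])
def pose(c,s=None):
    if "mount" in c:
        T=np.eye(4);T[:3,:3]=R.from_quat(s["tcp_rot"]).as_matrix();T[:3,3]=s["eef_pos"]
        return T@c["mount"]
    T=np.eye(4);T[:3,:3]=R.from_quat(c["rotation"]).as_matrix();T[:3,3]=c["position"];return T
def proj(c,P,s=None):
    T=pose(c,s); p=(np.atleast_2d(P)-T[:3,3])@T[:3,:3]; p=p*[1,-1,-1]
    return cv2.projectPoints(p,np.zeros(3),np.zeros(3),K(c),np.array(c["dist"]))[0][:,0]
def onz(c,uv,z,s=None):
    T=pose(c,s); u=cv2.undistortPoints(np.array(uv,float).reshape(-1,1,2),K(c),np.array(c["dist"]))[:,0]
    d=np.c_[u[:,0],-u[:,1],-np.ones(len(u))]@T[:3,:3].T
    return T[:3,3]+d*((z-T[2,3])/d[:,2])[:,None]
def crop(img,x0,y0,x1,y1,k,name):
    o=cv2.resize(img[y0:y1,x0:x1,::-1],None,fx=k,fy=k,interpolation=cv2.INTER_CUBIC)
    for x in range((x0//20+1)*20,x1,20): cv2.putText(o,str(x),((x-x0)*k,10),0,.35,(0,0,255),1); cv2.line(o,((x-x0)*k,12),((x-x0)*k,18),(0,0,255),1)
    for y in range((y0//20+1)*20,y1,20): cv2.putText(o,str(y),(0,(y-y0)*k),0,.35,(0,0,255),1); cv2.line(o,(24,(y-y0)*k),(30,(y-y0)*k),(0,0,255),1)
    cv2.imwrite(name,o)
E
python3 - <<'E'
from h import *
a=cv2.imread("pics/scene0.png")[:,:,::-1];crop(a,225,175,370,275,5,"pics/sc1.png")
a=cv2.imread("pics/side0.png")[:,:,::-1];crop(a,205,225,380,390,4,"pics/si1.png")
E
```

```text
(no output)
```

View pics/sc1.png

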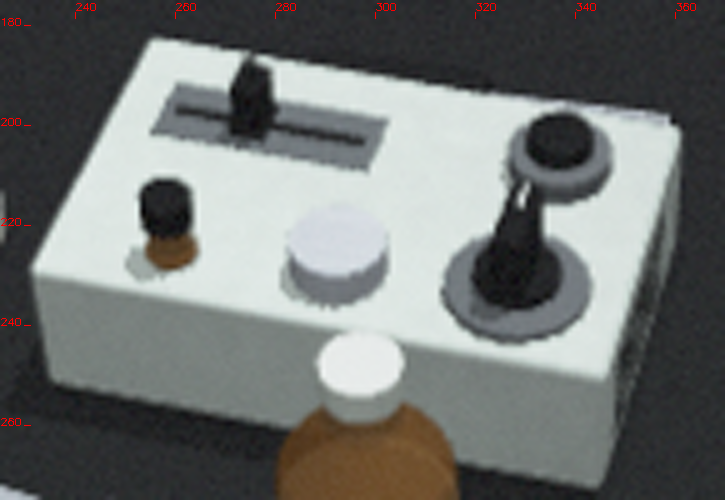

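View pics/si1.png

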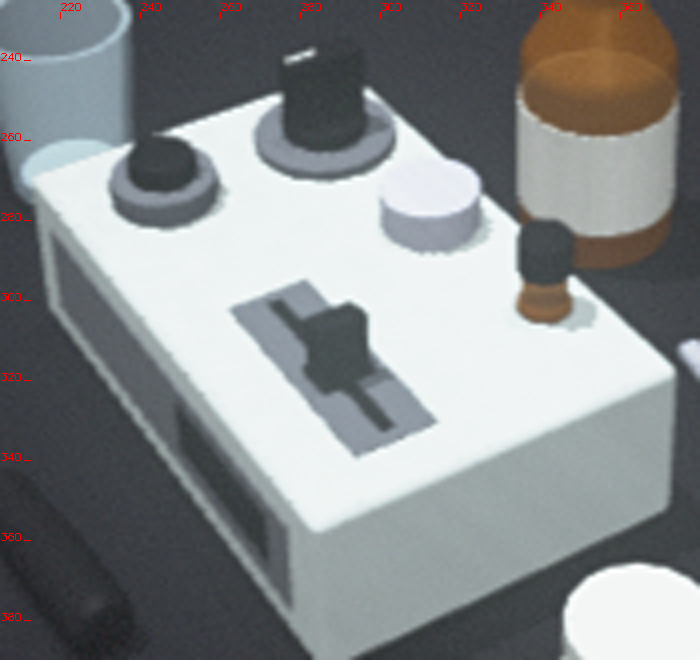

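```bash
cat >> h.py <<'E'
def fr(x,y,yaw):
    T=np.eye(4);T[:3,:3]=R.from_euler("z",yaw).as_matrix();T[:3,3]=[x,y,0];return T
def bx(T,p): return np.atleast_2d(p)@T[:3,:3].T+T[:3,3]
E
python3 - <<'E'
from h import *
from plant import *
from scipy.optimize import least_squares
C={n:read_camera(n) for n in("scene","side")}
t=.075
P=np.array([[-.075,-.12,t],[-.075,.12,t],[.075,-.12,t],[.075,.12,t]])
U={"scene":np.array([[255.6,182.6],[361,200],[232,229],[346.4,250.6]]),"side":np.array([[284.2,357.7],[213.8,269.5],[373.2,318],[297.5,247.5]])}
for n in C: print(n,onz(C[n],U[n],t).round(4).tolist())
def f(v,ns): return np.concatenate([(proj(C[n],bx(fr(*v),P))-U[n]).ravel() for n in ns])
for ns in (["scene"],["side"],["scene","side"]):
    r=least_squares(f,[.6,.0,0],args=(ns,)); print(ns,r.x,np.abs(r.fun).round(1))
T=fr(*r.x); 
for y in (-.085,-.071,-.057):
  for n in C: print(y,n,proj(C[n],bx(T,[[-.03,y,.1035],[-.03,y,.075]])).round(1).tolist())
B=bx(T,[[-.035,.075,.097]]);
for n in C: print(n,proj(C[n],B))
print(B, bx(T,[-.03,-.071,.1035]))
E
```

```text
scene [[0.4609, -0.1518, 0.075], [0.4124, 0.0779, 0.075], [0.6045, -0.1214, 0.075], [0.5575, 0.1095, 0.075]]
side [[0.4573, -0.1605, 0.075], [0.4111, 0.0707, 0.075], [0.5997, -0.1308, 0.075], [0.5579, 0.0828, 0.075]]
['scene'] [ 0.50834045 -0.02173645  0.20462588] [0.7 0.8 1.5 0.2 1.6 0.1 0.7 0.2]
['side'] [ 0.50712666 -0.03125201  0.17892132] [1.4 1.6 0.2 1.  3.2 1.8 2.3 5.3]
['scene', 'side'] [ 0.50748491 -0.0265255   0.18697281] [1.5 2.1 0.1 0.3 3.6 1.7 2.2 0.2 1.3 0.9 0.6 2.3 2.3 0.8 3.6 6.7]
-0.085 scene [[261.1, 186.4], [262.3, 196.5]]
-0.085 side [[298.9, 313.6], [299.5, 329.4]]
-0.071 scene [[267.5, 187.5], [268.5, 197.7]]
-0.071 side [[293.9, 308.0], [294.6, 323.7]]
-0.057 scene [[273.8, 188.7], [274.7, 198.8]]
-0.057 side [[289.1, 302.6], [289.9, 318.2]]
scene [[335.81469651 200.58325721]]
side [[246.2688224  262.00352615]]
[[0.45915351 0.04066137 0.097     ]] [[ 0.49120563 -0.10186463  0.1035    ]]
```

```bash

python3 - <<'E'
from h import *
from plant import *
from scipy.optimize import least_squares
C={n:read_camera(n) for n in("scene","side")}
t=.075
P=np.array([[-.075,-.12,t],[-.075,.12,t],[.075,-.12,t],[.075,.12,t],[-.035,.075,.097]])
U={"scene":np.array([[255.6,182.6],[361,200],[232,229],[346.4,250.6],[336.8,202]]),"side":np.array([[284.2,357.7],[213.8,269.5],[373.2,318],[291.8,242.2],[246,262]])}
def f(v,ns): return np.concatenate([(proj(C[n],bx(fr(*v),P))-U[n]).ravel() for n in ns])
for ns in (["scene"],["side"],["scene","side"]):
    r=least_squares(f,[.6,.0,0],args=(ns,),loss="soft_l1"); print(ns,r.x,np.abs(f(r.x,ns)).round(1))
s=get_state(); print(R.from_quat(s["tcp_rot"]).as_matrix().round(3))
# desired: tool down, tool y along box y?
T=fr(*r.x); print(bx(T,[[-.03,-.085,.1],[-.035,.075,.1],[-.03,0,.1]]))
E
```

```text
['scene'] [ 0.50906158 -0.02210789  0.20204933] [0.9 0.7 1.2 0.1 1.9 0.2 0.3 0.5 0.5 0.7]
['side'] [ 0.50648547 -0.02848906  0.19816466] [0.4 0.3 1.5 1.  2.7 0.4 1.  0.7 0.4 1.1]
['scene', 'side'] [ 0.50746961 -0.02465489  0.19967764] [1.4 1.5 0.5 0.6 2.6 0.8 0.7 0.4 0.3 1.5 0.4 1.8 1.5 2.3 2.2 2.3 0.7 1.9
 0.5 0.3]
[[-0.904  0.427 -0.   ]
 [ 0.427  0.904 -0.   ]
 [ 0.    -0.001 -1.   ]]
[[ 0.49492573 -0.11391659  0.1       ]
 [ 0.45828854  0.04191254  0.1       ]
 [ 0.47806569 -0.03060549  0.1       ]]
```

Call:
arm_command(steps=[[[0, 0, -0.64], [-0.456, -0.492, -0.07], -1], [[0, 0, -0.64], [-0.456, -0.492, -0.07], -1], [[0, 0, -0.64], [-0.456, -0.492, -0.07], -1], [[0, 0, -0.64], [-0.456, -0.492, -0.07], -1], [[0, 0, -0.64], [-0.456, -0.492, -0.07], -1], [[0, 0, -0.64], [-0.456, -0.492, -0.07], -1], [[0, 0, -0.64], [-0.456, -0.492, -0.07], -1], [[0, 0, -0.64], [-0.456, -0.492, -0.07], -1], [[0, 0, -0.64], [-0.456, -0.492, -0.07], -1], [[0, 0, -0.64], [-0.456, -0.492, -0.07], -1], [[0, 0, -0.64], [-0.456, -0.492, -0.07], -1], [[0, 0, -0.64], [-0.456, -0.492, -0.07], -1]])

```text
time: 1.85
eef_pos: [0.4911, -0.0322, 0.3018]
tcp_rot: [-0.097, 0.995, -0.001, 0.0]
contact_force: [-0.3, -0.2, -0.8]
opening: -0.003
```

```bash

cat > w.py <<'E'
import sys
from h import *
from plant import *
s=get_state(); c=read_camera("wrist"); n=sys.argv[1]
cv2.imwrite(f"pics/{n}.png",c["frame"][:,:,::-1])
import pickle; pickle.dump((s,c),open(f"{n}.pkl","wb"))
print(s["time"],s["eef_pos"],R.from_quat(s["tcp_rot"]).as_matrix().round(4).tolist(),s["contact_force"],s["opening"])
E
python3 w.py w1
```

```text
1.85 [ 0.49113421 -0.03216058  0.30175257] [[-0.9813, -0.1926, 0.0006], [-0.1926, 0.9813, -0.0011], [-0.0003, -0.0012, -1.0]] [-0.25911371 -0.1712937  -0.75076947] -0.0028246011592707263
```

View pics/w1.png

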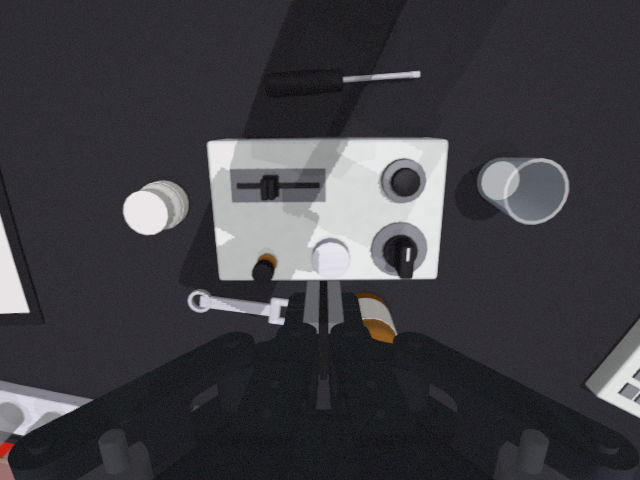

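```bash

python3 - <<'E'
from h import *
a=cv2.imread("pics/w1.png")[:,:,::-1];crop(a,200,125,460,325,3,"pics/w1c.png")
crop(a,225,160,335,220,7,"pics/w1d.png")
E
```

```text
(no output)
```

View pics/w1c.png

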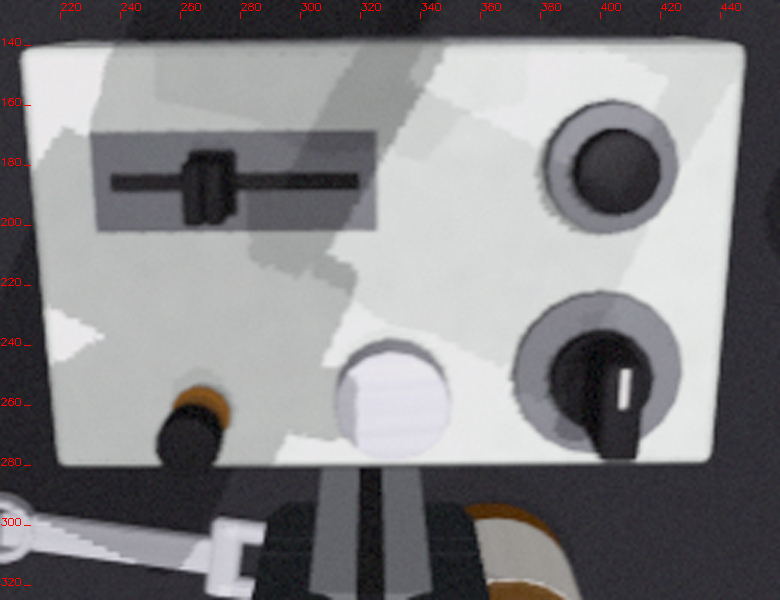

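View pics/w1d.png

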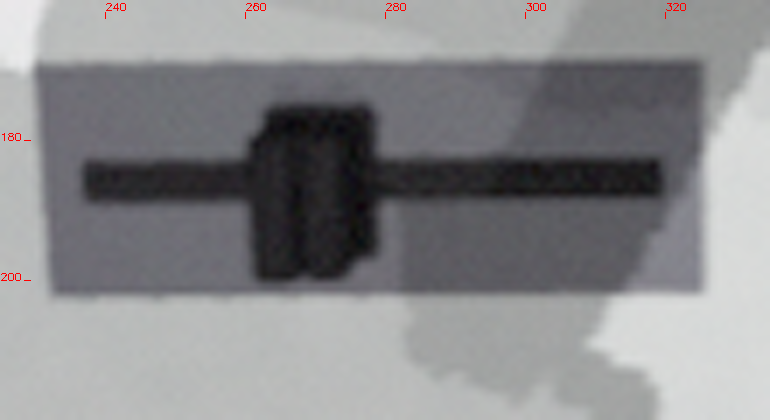

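```bash

python3 - <<'E'
from h import *
import pickle
from scipy.optimize import least_squares
s,c=pickle.load(open("w1.pkl","rb"))
t=.075
P=np.array([[-.075,-.12,t],[-.075,.12,t],[.075,-.12,t],[.075,.12,t],[-.035,.075,.097]])
U=np.array([[207,140.3],[448.3,139.3],[220,279.7],[436.7,278.3],[405.3,182]])
f=lambda v:(proj(c,bx(fr(*v),P),s)-U).ravel()
r=least_squares(f,[.507,-.025,.2]);print(r.x,r.fun.round(1));T=fr(*r.x)
for p in [[-.03,-.085,.1035],[-.03,-.071,.1035],[-.03,-.057,.1035],[-.03,-.057,.075]]: print(p,proj(c,bx(T,[p]),s))
Rm=R.from_quat(s["tcp_rot"]).as_matrix(); print("yaw tool y",np.arctan2(-Rm[0,1],Rm[1,1]))
q=np.linalg.inv(T)@np.r_[s["eef_pos"],1];print("tcp in box",q)
print("tip px",proj(c,[s["eef_pos"]],s))
E
```

```text
[ 0.50549383 -0.02679501  0.20154154] [-2.2 -0.5  1.5 -1.3 -2.   1.4  1.1  1.4  1.5  0.1]
[-0.03, -0.085, 0.1035] [[236.80031387 189.71190546]]
[-0.03, -0.071, 0.1035] [[251.69486501 189.56764839]]
[-0.03, -0.057, 0.1035] [[266.6300204  189.43059436]]
[-0.03, -0.057, 0.075] [[270.86053915 184.7455694 ]]
yaw tool y 0.19385747512828
tcp in box [-0.01514305 -0.00238246  0.30175257  1.        ]
tip px [[326.98384399 300.49001067]]
```

The wrist view fits a box pose of about (0.505, -0.027, yaw 0.20). The lever's top is near column 269, where click 2 should appear. I'll lower the shut fingertip on the lever's button side.

Call:
arm_command(steps=[[[0, 0, -0.008], [0.015, -0.0226, 0.04], -1], [[0, 0, -0.008], [0.015, -0.0226, 0.09], -1], [[0, 0, -0.008], [0.015, -0.0226, 0.14], -1], [[0, 0, -0.008], [0.015, -0.0226, 0.18], -1], [[0, 0, -0.008], [0.015, -0.0226, 0.205], -1], [[0, 0, -0.008], [0.015, -0.0226, 0.2138], -1], [[0, 0, -0.008], [0.015, -0.0226, 0.2138], -1]])

```text
time: 2.78
eef_pos: [0.4801, -0.0546, 0.0876]
tcp_rot: [-0.102, 0.995, 0.0, -0.0]
contact_force: [0.1, 0.7, 0.8]
opening: 0.006
```

```bash
python3 w.py w2; python3 - <<'E'
from h import *
from plant import *
for n,b in(("side",(200,200,360,350)),("scene",(225,110,385,230))):
    c=read_camera(n);crop(c["frame"],*b,4,f"pics/{n}2.png")
T=fr(.5055,-.0268,.2015);s=get_state();print((np.linalg.inv(T)@np.r_[s["eef_pos"],1]).round(4))
E
```

```text
2.775 [ 0.48009775 -0.05462162  0.08761513] [[-0.979, -0.2038, -0.0007], [-0.2038, 0.979, 0.0002], [0.0006, 0.0003, -1.0]] [0.0589444  0.69085547 0.84176647] 0.006294111023486091
[-0.0295 -0.0233  0.0891  1.    ]
```

View pics/w2.png

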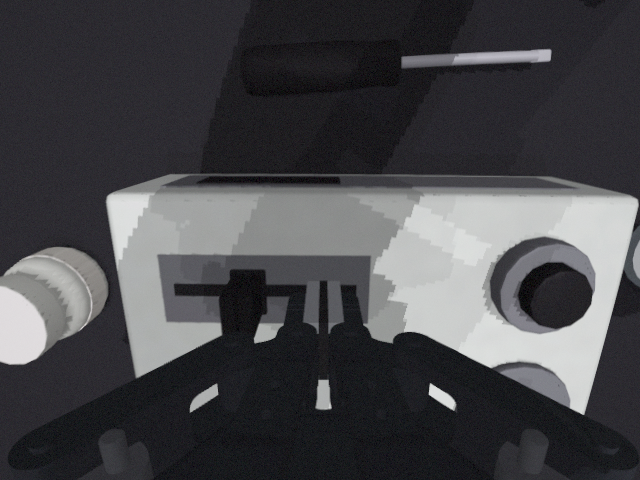

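View pics/side2.png

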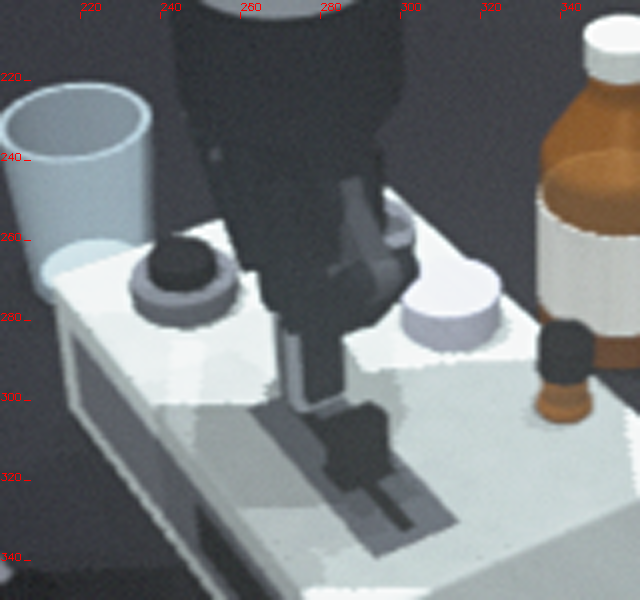

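View pics/scene2.png

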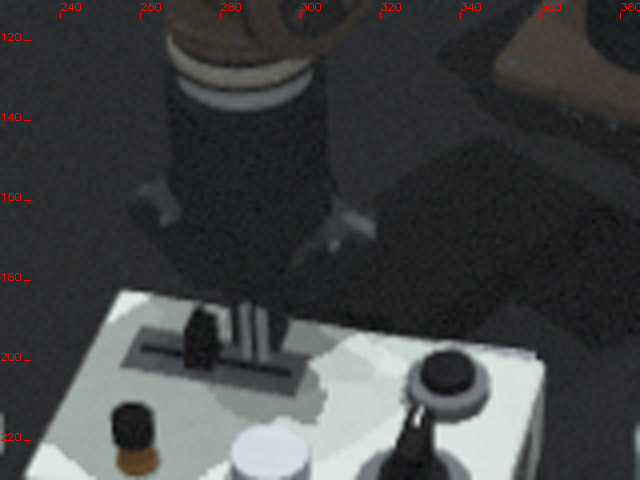

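The tip stands on the button side of the lever with nothing touching. Pushing slowly toward home, in stages.

Call:
arm_command(steps=[[[0, 0, 0], [0, -0.01, 0], -1], [[0, 0, 0], [0, -0.015, 0], -1], [[0, 0, 0], [0, -0.018, 0], -1], [[0, 0, 0], [0, -0.02, 0], -1], [[0, 0, 0], [0, -0.022, 0], -1], [[0, 0, 0], [0, -0.024, 0], -1], [[0, 0, 0], [0, -0.026, 0], -1], [[0, 0, 0], [0, -0.028, 0], -1], [[0, 0, 0], [0, -0.03, 0], -1], [[0, 0, 0], [0, -0.032, 0], -1], [[0, 0, 0], [0, -0.034, 0], -1], [[0, 0, 0], [0, -0.036, 0], -1]])

```text
time: 4.42
eef_pos: [0.4885, -0.0907, 0.089]
tcp_rot: [-0.102, 0.995, -0.001, 0.001]
contact_force: [0.6, -0.5, -0.4]
opening: 0.0
```

```bash
cat > st.py <<'E'
from h import *
from plant import *
T=fr(.5055,-.0268,.2015);s=get_state();print(s["time"],"tcp box",(np.linalg.inv(T)@np.r_[s["eef_pos"],1]).round(4)[:3],"F box",(T[:3,:3].T@s["contact_force"]).round(2), "dq",np.abs(s["dq"]).max().round(3))
import sys
if len(sys.argv)>1:
    n=sys.argv[1]
    c=read_camera("side");a=c["frame"][240:360,220:360,::-1]
    d=read_camera("wrist")["frame"][200:400,80:400,::-1]
    k=lambda i,w:cv2.resize(i,(w,int(i.shape[0]*w/i.shape[1])),interpolation=cv2.INTER_CUBIC)
    a=k(a,400);d=k(d,400);h=max(a.shape[0],d.shape[0]);o=np.zeros((h,800,3),np.uint8);o[:a.shape[0],:400]=a;o[:d.shape[0],400:]=d
    cv2.imwrite(f"pics/{n}.png",o)
E
python3 st.py p1
```

```text
4.425 tcp box [-0.0295 -0.0592  0.089 ] F box [ 0.46 -0.64 -0.4 ] dq 0.037
```

View pics/p1.png

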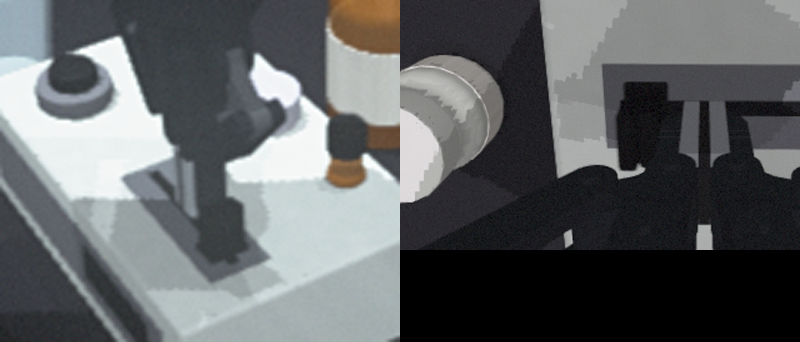

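Call:
arm_command(steps=[[[0, 0, 0], [0, -0.002, 0], -1], [[0, 0, 0], [0, -0.004, 0], -1], [[0, 0, 0], [0, -0.006, 0], -1], [[0, 0, 0], [0, -0.008, 0], -1], [[0, 0, 0], [0, -0.01, 0], -1], [[0, 0, 0], [0, -0.012, 0], -1], [[0, 0, 0], [0, -0.013, 0], -1], [[0, 0, 0], [0, -0.013, 0], -1]])

```text
time: 5.52
eef_pos: [0.4896, -0.0964, 0.089]
tcp_rot: [-0.1, 0.995, 0.008, -0.001]
contact_force: [-3.2, 25.4, 10.0]
opening: 0.001
```

```bash
python3 st.py p2
```

```text
5.525 tcp box [-0.0295 -0.065   0.089 ] F box [ 1.99 25.53 10.04] dq 0.004
```

View pics/p2.png

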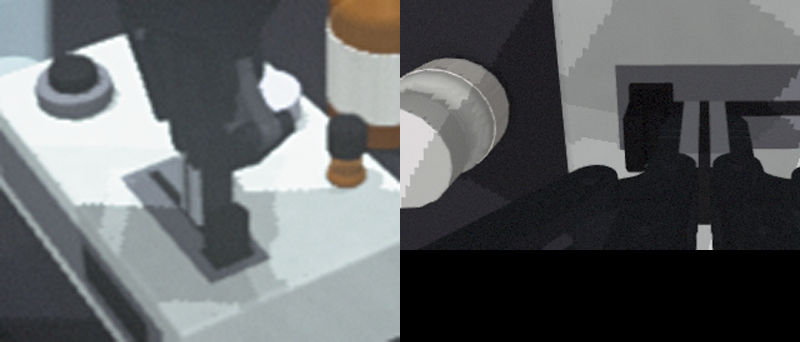

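```bash

python3 - <<'E'
from h import *
import pickle
s,c=pickle.load(open("w2.pkl","rb"))
a=c["frame"];a=cv2.convertScaleAbs(a,alpha=2.2,beta=20);crop(a,210,240,400,390,4,"pics/w2c.png")
T=np.eye(4);T[:3,:3]=R.from_quat(s["tcp_rot"]).as_matrix();T[:3,3]=s["eef_pos"]
for x in(.011,0,-.011):
  for z in(0,-.01,-.02,-.03):
    print(x,z,proj(c,bx(T,[[x,-.0065,z],[x,.0065,z]]),s).round(1).tolist())
E
```

```text
0.011 0 [[311.5, 276.6], [342.7, 276.6]]
0.011 -0.01 [[310.7, 286.6], [344.0, 286.7]]
0.011 -0.02 [[309.8, 298.1], [345.5, 298.2]]
0.011 -0.03 [[308.7, 311.4], [347.2, 311.4]]
0 0 [[311.7, 300.5], [342.3, 300.5]]
0 -0.01 [[311.0, 311.9], [343.5, 311.9]]
0 -0.02 [[310.1, 324.8], [344.9, 324.9]]
0 -0.03 [[309.1, 339.7], [346.5, 339.7]]
-0.011 0 [[311.9, 323.4], [341.9, 323.4]]
-0.011 -0.01 [[311.2, 336.0], [343.0, 336.0]]
-0.011 -0.02 [[310.4, 350.2], [344.4, 350.2]]
-0.011 -0.03 [[309.5, 366.5], [345.9, 366.5]]
```

View pics/w2c.png

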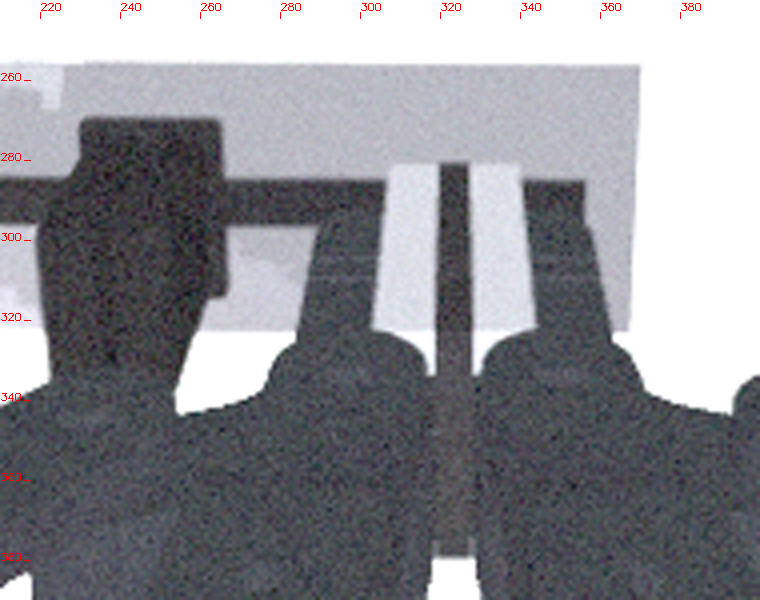

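The fingertips' dark backs make the shut tip about 27 mm wide along y. That explains the stop at -65 mm, with 25 N against home. Backing off and lifting.

Call:
arm_command(steps=[[[0, 0, 0], [0, 0.006, 0], -1], [[0, 0, 0], [0, 0.012, 0], -1], [[0, 0, 0], [0, 0.012, -0.025], -1], [[0, 0, 0], [0, 0.012, -0.045], -1], [[0, 0, 0], [0, 0.012, -0.045], -1]])

```text
time: 6.25
eef_pos: [0.4887, -0.0865, 0.1359]
tcp_rot: [-0.1, 0.995, 0.007, 0.001]
contact_force: [0.7, -0.3, 0.1]
opening: -0.001
```

```bash
python3 st.py p3; python3 w.py w3;python3 -c "
from h import *
print(R.from_quat([-.1015,.99483,0,0]).as_matrix())"
```

```text
6.25 tcp box [-0.0284 -0.0551  0.1359] F box [ 0.6  -0.44  0.11] dq 0.036
6.35 [ 0.48708961 -0.08569339  0.13366529] [[-0.9799, -0.1994, -0.0035], [-0.1994, 0.9798, 0.0153], [0.0004, 0.0157, -0.9999]] [ 0.1161747   0.16290162 -0.09527865] 0.005300101729259113
[[-0.97939527 -0.20195272  0.        ]
 [-0.20195272  0.97939527  0.        ]
 [-0.          0.         -1.        ]]
```

View pics/w3.png

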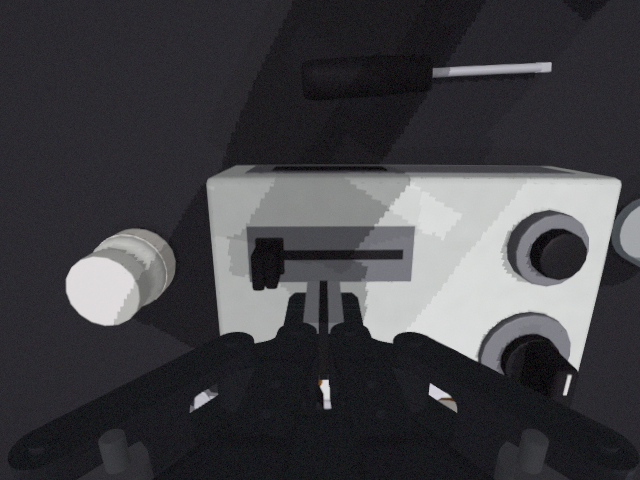

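The lever sits at the home end of its slot, left edge near column 253. Going over it to the home side and levelling the tool.

Call:
arm_command(steps=[[[0.0155, 0, -0.003], [0, -0.02, 0], -1], [[0.0155, 0, -0.003], [0, -0.045, 0], -1], [[0.0155, 0, -0.003], [0, -0.066, 0], -1], [[0.0155, 0, -0.003], [0, -0.066, 0], -1], [[0.0155, 0, -0.003], [0, -0.066, 0.02], -1], [[0.0155, 0, -0.003], [0, -0.066, 0.04], -1], [[0.0155, 0, -0.003], [0, -0.066, 0.044], -1], [[0.0155, 0, -0.003], [0, -0.066, 0.044], -1], [[0.0155, 0, -0.003], [0, -0.066, 0.044], -1]])

```text
time: 7.52
eef_pos: [0.5003, -0.1496, 0.089]
tcp_rot: [-0.102, 0.995, -0.0, -0.0]
contact_force: [0.5, -0.6, 0.3]
opening: 0.002
```

```bash
python3 st.py p4; python3 w.py w4
```

```text
7.525 tcp box [-0.0297 -0.1193  0.089 ] F box [ 0.32 -0.7   0.31] dq 0.003
7.625 [ 0.50027063 -0.14968697  0.0890357 ] [[-0.9793, -0.2025, 0.0001], [-0.2025, 0.9793, -0.0002], [-0.0, -0.0002, -1.0]] [-0.2190306   0.99709223  0.58014537] 0.0007612380457681259
```

View pics/w4.png

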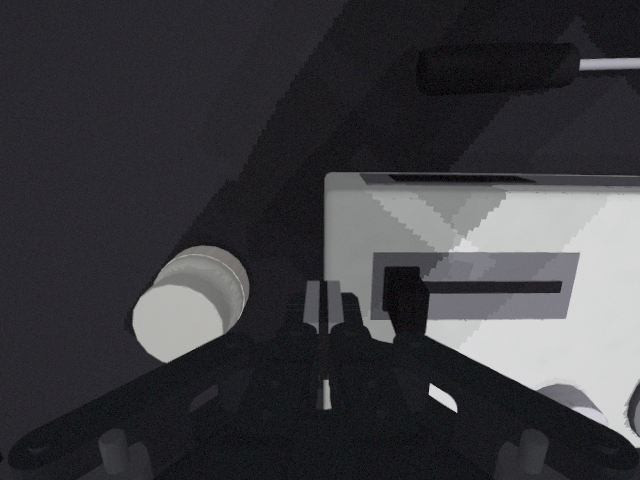

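View pics/p4.png

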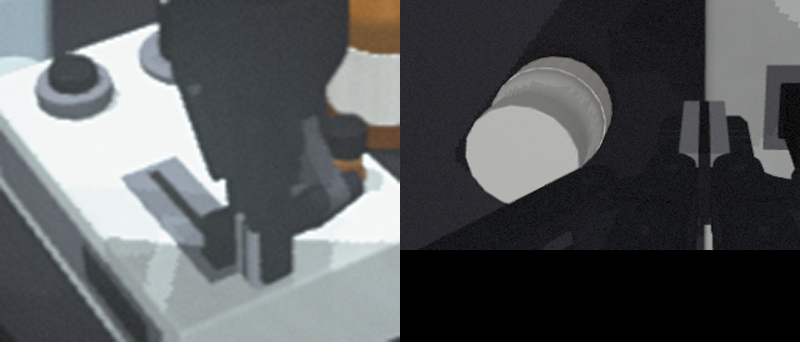

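Expect contact after about 14 mm. I'll ease up to it and read the force.

Call:
arm_command(steps=[[[0, 0, 0], [0, 0.006, 0], -1], [[0, 0, 0], [0, 0.011, 0], -1], [[0, 0, 0], [0, 0.013, 0], -1], [[0, 0, 0], [0, 0.014, 0], -1], [[0, 0, 0], [0, 0.0145, 0], -1], [[0, 0, 0], [0, 0.0145, 0], -1], [[0, 0, 0], [0, 0.0145, 0], -1]])

```text
time: 8.55
eef_pos: [0.4972, -0.1356, 0.0889]
tcp_rot: [-0.102, 0.995, -0.0, -0.0]
contact_force: [0.2, 0.2, 0.2]
opening: 0.0
```

```bash
python3 st.py
```

```text
8.55 tcp box [-0.0299 -0.1049  0.0889] F box [0.22 0.13 0.15] dq 0.002
```

Call:
arm_command(steps=[[[0, 0, 0], [0, 0.0005, 0], -1], [[0, 0, 0], [0, 0.001, 0], -1], [[0, 0, 0], [0, 0.0015, 0], -1], [[0, 0, 0], [0, 0.0015, 0], -1]])

```text
time: 9.05
eef_pos: [0.497, -0.1344, 0.0889]
tcp_rot: [-0.102, 0.995, -0.0, 0.0]
contact_force: [0.1, -2.0, -1.6]
opening: 0.002
```

```bash
python3 st.py
```

```text
9.05 tcp box [-0.0298 -0.1038  0.0889] F box [-0.27 -1.96 -1.56] dq 0.001
```

Contact at about -104 mm (2 N). Now the first click.

Call:
arm_command(steps=[[[0, 0, 0], [0, 0.001, 0], -1], [[0, 0, 0], [0, 0.002, 0], -1], [[0, 0, 0], [0, 0.003, 0], -1], [[0, 0, 0], [0, 0.004, 0], -1], [[0, 0, 0], [0, 0.005, 0], -1], [[0, 0, 0], [0, 0.006, 0], -1], [[0, 0, 0], [0, 0.006, 0], -1]])

```text
time: 9.93
eef_pos: [0.4961, -0.1296, 0.089]
tcp_rot: [-0.102, 0.995, -0.002, 0.0]
contact_force: [0.8, -5.6, -2.9]
opening: 0.001
```

```bash
python3 st.py
```

```text
9.925 tcp box [-0.0298 -0.0989  0.089 ] F box [-0.31 -5.68 -2.88] dq 0.004
```

Call:
arm_command(steps=[[[0, 0, 0], [0, 0.001, 0], -1], [[0, 0, 0], [0, 0.002, 0], -1], [[0, 0, 0], [0, 0.003, 0], -1], [[0, 0, 0], [0, 0.0035, 0], -1], [[0, 0, 0], [0, 0.0035, 0], -1]])

```text
time: 10.55
eef_pos: [0.4953, -0.1257, 0.089]
tcp_rot: [-0.102, 0.995, -0.001, 0.0]
contact_force: [0.7, -1.2, 0.2]
opening: -0.003
```

```bash
python3 st.py
```

```text
10.55 tcp box [-0.0298 -0.0948  0.089 ] F box [ 0.4  -1.3   0.25] dq 0.003
```

```bash
python3 w.py w5; python3 - <<'E'
from h import *
for n in("w4","w5"):
    a=cv2.imread(f"pics/{n}.png");a=cv2.convertScaleAbs(a,alpha=2.2,beta=20)[:,:,::-1];crop(a,270,240,590,340,2,f"pics/{n}c.png")
cv2.imwrite("pics/w45.png",np.vstack([cv2.imread("pics/w4c.png"),cv2.imread("pics/w5c.png")]))
E
```

```text
10.55 [ 0.4952907  -0.12568941  0.08901143] [[-0.9792, -0.203, 0.0008], [-0.203, 0.9792, -0.0026], [-0.0002, -0.0027, -1.0]] [ 0.6559981  -1.18995661  0.24590856] -0.0034314067324191944
```

View pics/w45.png

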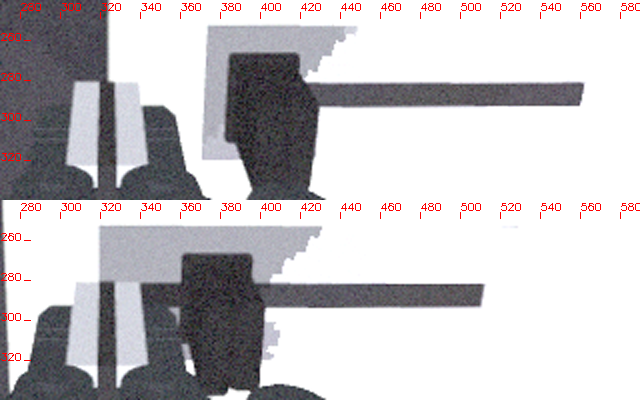

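Click 1: the force fell from 5.7 to about 1 N, and the picture shows the lever about 13 mm on and clear of the tip. Next click.

Call:
arm_command(steps=[[[0, 0, 0], [0, 0.002, 0], -1], [[0, 0, 0], [0, 0.004, 0], -1], [[0, 0, 0], [0, 0.005, 0], -1], [[0, 0, 0], [0, 0.006, 0], -1], [[0, 0, 0], [0, 0.007, 0], -1], [[0, 0, 0], [0, 0.008, 0], -1], [[0, 0, 0], [0, 0.009, 0], -1], [[0, 0, 0], [0, 0.01, 0], -1], [[0, 0, 0], [0, 0.0105, 0], -1], [[0, 0, 0], [0, 0.0105, 0], -1]])

```text
time: 11.85
eef_pos: [0.4936, -0.1172, 0.0892]
tcp_rot: [-0.102, 0.995, -0.003, 0.001]
contact_force: [0.2, -6.1, -2.8]
opening: 0.002
```

```bash
python3 st.py
```

```text
11.85 tcp box [-0.0298 -0.0862  0.0892] F box [-1.06 -6.01 -2.83] dq 0.003
```

Call:
arm_command(steps=[[[0, 0, 0], [0, 0.001, 0], -1], [[0, 0, 0], [0, 0.002, 0], -1], [[0, 0, 0], [0, 0.003, 0], -1], [[0, 0, 0], [0, 0.0035, 0], -1], [[0, 0, 0], [0, 0.0035, 0], -1]])

```text
time: 12.48
eef_pos: [0.4927, -0.1132, 0.0891]
tcp_rot: [-0.102, 0.995, -0.002, 0.001]
contact_force: [0.1, -0.3, -0.2]
opening: -0.002
```

```bash
python3 st.py; python3 w.py w6; python3 - <<'E'
from h import *
for n in("w6",):
    a=cv2.imread(f"pics/{n}.png");a=cv2.convertScaleAbs(a,alpha=2.2,beta=20)[:,:,::-1];crop(a,230,240,550,340,2,f"pics/{n}c.png")
E
```

```text
12.475 tcp box [-0.0298 -0.0821  0.0891] F box [ 0.02 -0.26 -0.25] dq 0.004
12.475 [ 0.49272735 -0.1132448   0.08908415] [[-0.9792, -0.2028, 0.0017], [-0.2028, 0.9792, -0.0047], [-0.0007, -0.005, -1.0]] [ 0.06960591 -0.25180572 -0.24882525] -0.0018975032762629754
```

View pics/w6c.png

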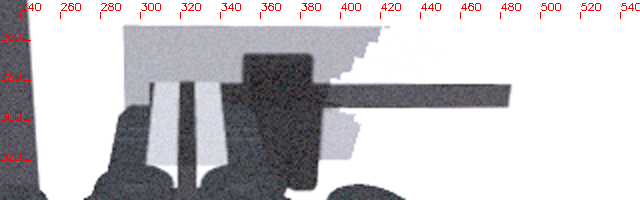

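The force is gone, but the lever's left edge (351) still looks against the tip, so it seems balanced just past half-way. I'll nudge another 1 mm.

Call:
arm_command(steps=[[[0, 0, 0], [0, 0.0005, 0], -1], [[0, 0, 0], [0, 0.001, 0], -1], [[0, 0, 0], [0, 0.001, 0], -1]])

```text
time: 12.9
eef_pos: [0.4925, -0.112, 0.0891]
tcp_rot: [-0.102, 0.995, -0.002, 0.001]
contact_force: [0.2, 0.3, -0.4]
opening: 0.004
```

```bash
python3 st.py; python3 w.py w7; python3 - <<'E'
from h import *
for n in("w7",):
    a=cv2.imread(f"pics/{n}.png");a=cv2.convertScaleAbs(a,alpha=2.2,beta=20)[:,:,::-1];crop(a,230,240,550,340,2,f"pics/{n}c.png")
E
```

```text
12.9 tcp box [-0.0298 -0.0808  0.0891] F box [ 0.22  0.26 -0.41] dq 0.003
12.9 [ 0.4924786  -0.11195208  0.08908004] [[-0.9791, -0.2032, 0.0016], [-0.2032, 0.9791, -0.0046], [-0.0006, -0.0048, -1.0]] [ 0.16766808  0.30224126 -0.41206412] 0.003633802549787406
```

View pics/w7c.png

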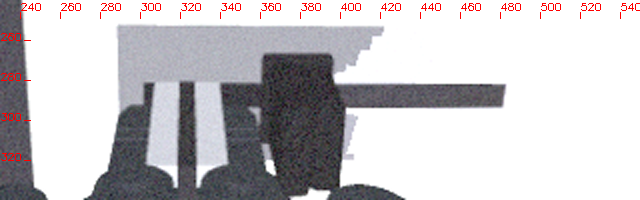

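The lever has now snapped ahead (left edge 360, gap to the tip as after click 1): click 2. Now the third, with the final millimetres in small nudges.

Call:
arm_command(steps=[[[0, 0, 0], [0, 0.002, 0], -1], [[0, 0, 0], [0, 0.004, 0], -1], [[0, 0, 0], [0, 0.005, 0], -1], [[0, 0, 0], [0, 0.006, 0], -1], [[0, 0, 0], [0, 0.007, 0], -1], [[0, 0, 0], [0, 0.008, 0], -1], [[0, 0, 0], [0, 0.009, 0], -1], [[0, 0, 0], [0, 0.01, 0], -1], [[0, 0, 0], [0, 0.0105, 0], -1], [[0, 0, 0], [0, 0.0105, 0], -1]])

```text
time: 14.2
eef_pos: [0.4907, -0.1034, 0.0892]
tcp_rot: [-0.102, 0.995, -0.004, 0.001]
contact_force: [0.4, -5.6, -2.3]
opening: -0.001
```

```bash
python3 st.py
```

```text
14.2 tcp box [-0.0298 -0.0721  0.0892] F box [-0.7  -5.56 -2.31] dq 0.003
```

Call:
arm_command(steps=[[[0, 0, 0], [0, 0.001, 0], -1], [[0, 0, 0], [0, 0.002, 0], -1], [[0, 0, 0], [0, 0.003, 0], -1], [[0, 0, 0], [0, 0.0035, 0], -1], [[0, 0, 0], [0, 0.0035, 0], -1], [[0, 0, 0], [0, 0.0035, 0], -1]])

```text
time: 14.95
eef_pos: [0.4899, -0.0995, 0.0891]
tcp_rot: [-0.102, 0.995, -0.004, 0.001]
contact_force: [1.0, 0.6, 0.3]
opening: 0.001
```

```bash
python3 st.py; python3 w.py w8; python3 - <<'E'
from h import *
for n in("w8",):
    a=cv2.imread(f"pics/{n}.png");a=cv2.convertScaleAbs(a,alpha=2.2,beta=20)[:,:,::-1];crop(a,230,240,550,340,2,f"pics/{n}c.png")
E
```

```text
14.95 tcp box [-0.0298 -0.0681  0.0891] F box [1.14 0.33 0.27] dq 0.005
14.95 [ 0.4899363  -0.09945228  0.08913104] [[-0.979, -0.2037, 0.0025], [-0.2037, 0.979, -0.0073], [-0.001, -0.0076, -1.0]] [1.04681047 0.55020794 0.26819129] 0.00103495416501511
```

View pics/w8c.png

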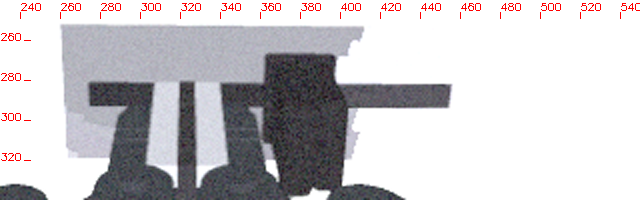

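Click 3: the force fell to zero and the lever is off the tip (left edge 361). Backing off and lifting, then checking.

Call:
arm_command(steps=[[[0, 0, 0], [0, -0.006, 0], -1], [[0, 0, 0], [0, -0.012, 0], -1], [[0, 0, 0], [0, -0.012, -0.02], -1], [[0.0075, 0, 0], [0, -0.012, -0.05], -1], [[0.0075, 0, 0], [0, -0.012, -0.08], -1], [[0.0075, 0, 0], [0.004, 0.04, -0.1], -1], [[0.0075, 0, 0], [0.005, 0.09, -0.1], -1], [[0.0075, 0, 0], [0.005, 0.141, -0.1], -1], [[0.0075, 0, 0], [0.005, 0.141, -0.1], -1], [[0.0075, 0, 0], [0.005, 0.141, -0.1], -1]])

```text
time: 16.25
eef_pos: [0.4564, 0.0379, 0.1882]
tcp_rot: [-0.103, 0.995, -0.008, 0.002]
contact_force: [0.3, -1.0, 0.1]
opening: 0.0
```

```bash
python3 st.py; python3 w.py w9
```

```text
16.25 tcp box [-0.0352  0.0732  0.1882] F box [ 0.13 -1.01  0.15] dq 0.024
16.25 [0.45636097 0.03791973 0.1882127 ] [[-0.9789, -0.2042, 0.0047], [-0.2042, 0.9788, -0.0153], [-0.0014, -0.016, -0.9999]] [ 0.32913382 -0.96636258  0.1467412 ] 0.00020948257652217718
```

View pics/w9.png

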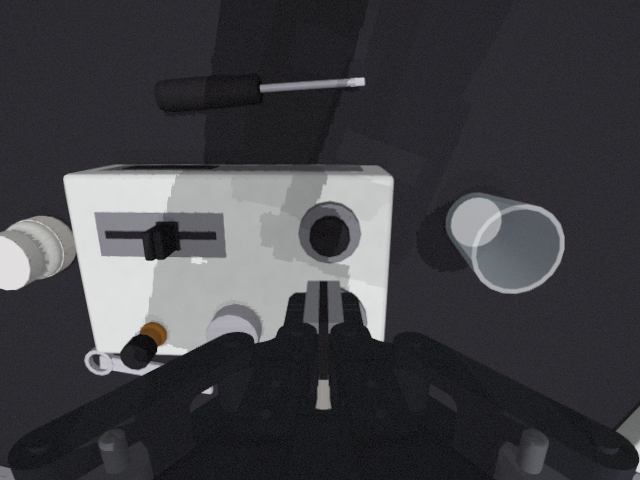

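```bash
python3 - <<'E'
from h import *
import pickle
s,c=pickle.load(open("w9.pkl","rb"))
T=fr(.5055,-.0268,.2015);Ti=np.linalg.inv(T)
for uv,z in(((329,235.5),.097),((329.5,233),.087)): print((onz(c,[uv],z,s)-T[:3,3])@T[:3,:3])
U=[[66,178],[392,176]]
print((onz(c,U,.075,s)-T[:3,3])@T[:3,:3])
crop(c["frame"],290,190,370,270,7,"pics/w9c.png")
crop(cv2.convertScaleAbs(c["frame"],alpha=1.8,beta=10),85,200,245,270,5,"pics/w9d.png")
for q in(.028,.042,.056): print(q,proj(c,bx(T,[[-.03,-.085+q-.0065,.075],[-.03,-.085+q+.0065,.075],[-.03,-.085+q-.0065,.1035],[-.03,-.085+q+.0065,.1035]]),s).round(0).tolist())
E
```

```text
[[-0.03671813  0.07398599  0.097     ]]
[[-0.03551874  0.07432922  0.087     ]]
[[-0.07147433 -0.11537653  0.075     ]
 [-0.07344484  0.11716655  0.075     ]]
0.028 [[143.0, 234.0], [160.0, 234.0], [122.0, 246.0], [141.0, 246.0]]
0.042 [[161.0, 234.0], [178.0, 234.0], [143.0, 246.0], [162.0, 247.0]]
0.056 [[180.0, 234.0], [197.0, 234.0], [163.0, 247.0], [182.0, 247.0]]
```

View pics/w9c.png

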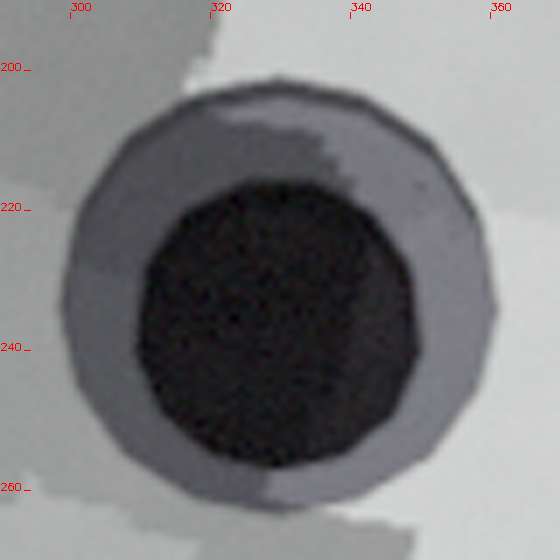

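View pics/w9d.png

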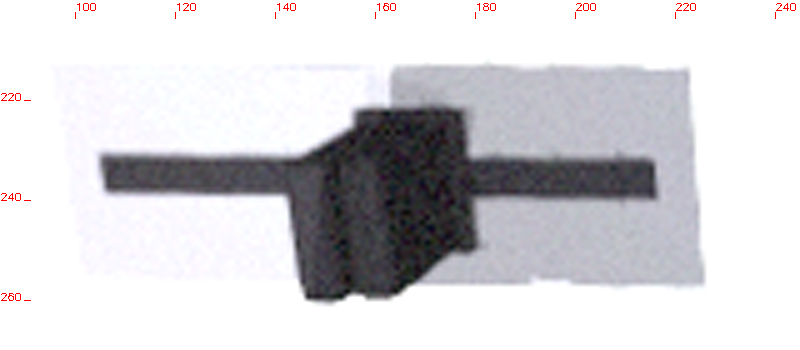

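The lever's edges (top 143–162, base right 178) match click 3. The button measures at about (-35.5, 74.3) mm, as given. Now pressing it.

Call:
arm_command(steps=[[[-0.016, 0, 0], [0, 0.0013, 0.02], -1], [[-0.016, 0, 0], [0, 0.0013, 0.05], -1], [[-0.016, 0, 0], [0, 0.0013, 0.075], -1], [[-0.016, 0, 0], [0, 0.0013, 0.085], -1], [[-0.016, 0, 0], [0, 0.0013, 0.088], -1], [[-0.016, 0, 0], [0, 0.0013, 0.09], -1], [[-0.016, 0, 0], [0, 0.0013, 0.092], -1], [[-0.016, 0, 0], [0, 0.0013, 0.094], -1], [[-0.016, 0, 0], [0, 0.0013, 0.096], -1], [[-0.016, 0, 0], [0, 0.0013, 0.0975], -1], [[-0.016, 0, 0], [0, 0.0013, 0.0975], -1]])

```text
time: 17.68
eef_pos: [0.4574, 0.0372, 0.0913]
tcp_rot: [-0.102, 0.995, -0.0, 0.002]
contact_force: [-0.4, -0.3, 5.1]
opening: -0.0
```

```bash
python3 st.py
```

```text
17.675 tcp box [-0.0343  0.0724  0.0913] F box [-0.45 -0.17  5.06] dq 0.001
```

Call:
arm_command(steps=[[[0, 0, 0], [0, 0, 0.001], -1], [[0, 0, 0], [0, 0, 0.002], -1], [[0, 0, 0], [0, 0, 0.003], -1], [[0, 0, 0], [0, 0, 0.003], -1], [[0, 0, 0], [0, 0, 0.003], -1]])

```text
time: 18.3
eef_pos: [0.4575, 0.0372, 0.0908]
tcp_rot: [-0.102, 0.995, -0.0, 0.001]
contact_force: [-7.6, -0.9, 19.1]
opening: 0.004
```

```bash
python3 st.py b1
```

```text
18.3 tcp box [-0.0342  0.0723  0.0908] F box [-7.57  0.67 19.08] dq 0.002
```

Fully down: it stalls at z = 0.0908 (6.2 mm of travel) while the force climbs to 19 N. Releasing and lifting clear.

Call:
arm_command(steps=[[[0, 0, 0], [0, 0, -0.003], -1], [[0, 0, 0], [0, 0, -0.008], -1], [[0, 0, 0], [0, 0, -0.02], -1], [[0, 0, 0], [0, 0, -0.06], -1], [[0, 0, 0], [0, 0, -0.11], -1], [[0, 0, 0], [0, 0, -0.16], -1], [[0, 0, 0], [0, 0, -0.18], -1], [[0, 0, 0], [0, 0, -0.18], -1], [[0, 0, 0], [0, 0, -0.18], -1]])

```text
time: 19.52
eef_pos: [0.4565, 0.0373, 0.2691]
tcp_rot: [-0.102, 0.995, 0.0, -0.001]
contact_force: [0.5, -0.2, -0.4]
opening: -0.003
```

```bash
python3 st.py; python3 w.py w10; python3 - <<'E'
from h import *
from plant import *
import pickle
c=read_camera("side");crop(c["frame"],205,225,380,365,4,"pics/side9.png")
c=read_camera("scene");crop(c["frame"],225,175,370,275,5,"pics/scene9.png")
E
```

```text
19.525 tcp box [-0.0352  0.0726  0.2691] F box [ 0.41 -0.33 -0.37] dq 0.014
19.525 [0.45647075 0.03731065 0.26911654] [[-0.979, -0.2036, -0.0016], [-0.2036, 0.979, 0.0005], [0.0015, 0.0008, -1.0]] [ 0.47078732 -0.23830338 -0.37219141] -0.0028225764260929524
```

View pics/w10.png

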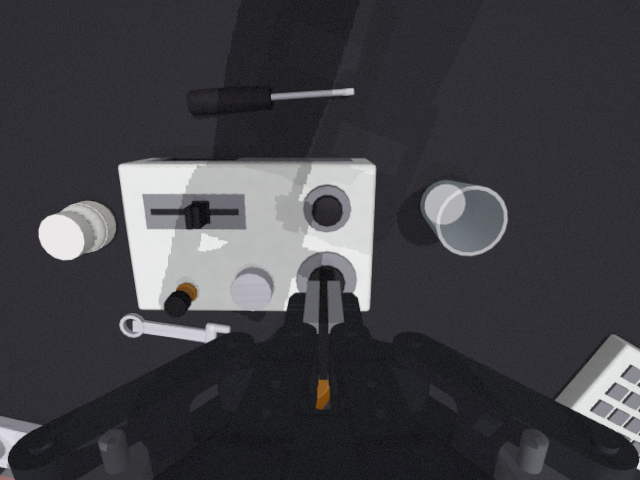

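View pics/side9.png

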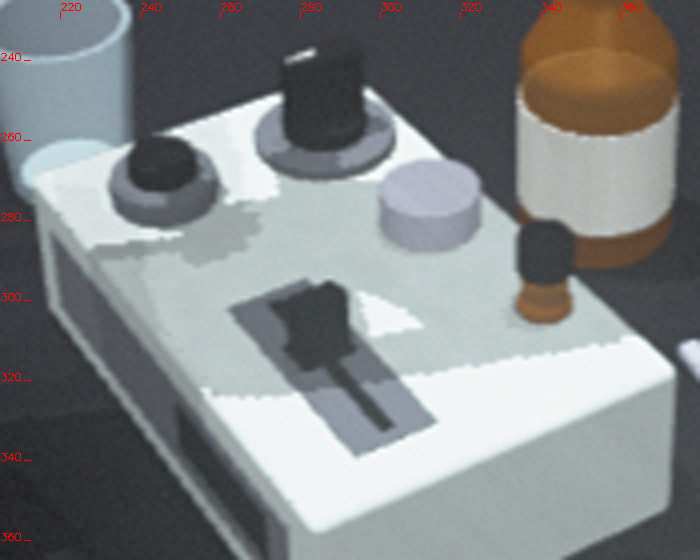

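View pics/scene9.png

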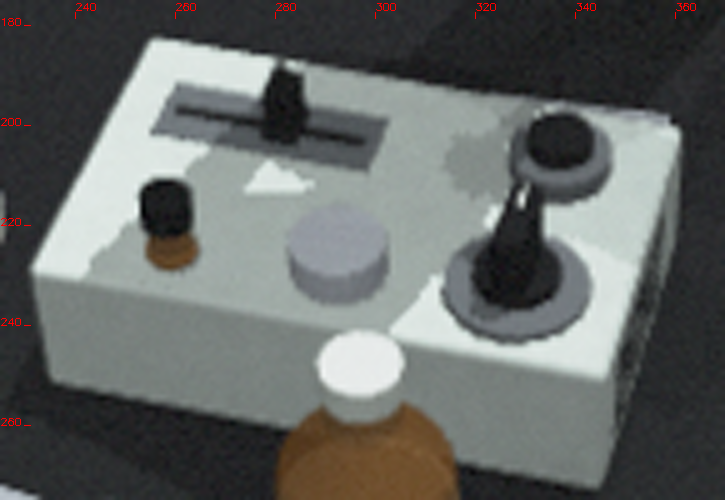

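The scene view shows the lever's top at column 282, one click (6 px) on from its starting 276. The button is back up at (337,203), and the knob, vial and tin are where they were. Handing in.

```bash
python3 -c "
from plant import *
print(sign_off())"
```

```text
the job is handed in; nothing more can be done
None
```

The lever is resting in its third click, and the button has been pressed fully down and has come back up. I handed the job in at about 19.7 s; no verdict was reported.

- **Lever:** it started in click 2. I pushed it to the home stop with the shut fingertip (25 N against the stop), then back from the other side. I felt three rises to about 5.5–6 N, each followed by a drop. At the second, the force dropped before the lever had clearly snapped ahead, so I nudged 1 mm more and the picture then showed it in click 2. I stopped right after the third, with no force left on the tip.
- **Button:** it stalled after about 6.2 mm of travel while the force rose to 19 N. I then released it and lifted clear.
- **Last checks:** the wrist camera put the lever at click 3, and the scene camera showed it one click beyond where it started. The button is up, the knob, vial and tin look unmoved, and nothing is touching the robot.
- **Disagreements:** the scene and side cameras put the box about 6 mm apart, so I used the wrist camera and touch instead. Also, the shut fingertip turned out about 27 mm wide, not the 13 mm I first took, so it reached the lever about 6 mm early.

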